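Snap the lens retaining ring home in the bench magnifier

TASK

The bench magnifier lies open with its lens in: set the metal retaining ring, collar up, level and centred on the head's three black snap hooks and let go of it. Then take from the white tray the pusher that bears on the ring (the slender one would go through onto the glass) and press the ring straight down with it, not with the bare gripper and without touching the lens, until it snaps fully home under all three hooks. Stand the pusher back upright in the tray beside the other one, and leave everything else where it is.

Things in the scene. Friction and masses are not known exactly. Their poses are not given: they have to be found in the camera images.
- magnifier: Head of a bench magnifier lying flat, fixed to the bench. Round grey cup, 113 mm outside diameter, rim 20 mm high; a thin steel arm leaves it along its own +x. Inside: an annular shoulder 14 mm up (the ring's seat), the lens within it and, around it, three upright black snap hooks 14 mm wide, at 60, 180 and 300 degrees from +x. Origin at the centre of the cup's underside, on the bench; z up.
- seat (a point): Centre of the shoulder on the magnifier's axis, 14 mm above the bench: where the centre of the ring's underside ends up when fully home.
- rest (a point): Point on the magnifier's axis 26 mm above the bench: where the ring's underside centre is when set loosely on the hooks' slopes. Hook tops are 34 mm up. Noses reach in to 37.3 mm from the axis at 20 to 22 mm height, slopes lead out to 43.3 mm at 34 mm height. Pressed at its centre (12 to 18 N), the ring spreads them over 6 mm, then drops to the seat and they spring back; pressed off-centre it cocks.
- foot (a point): Top of the knob on the magnifier's dark round foot (84 mm in diameter), 125 mm from the head's centre along the arm, 40 mm above the bench. Fixed.
- lens: Glass lens in the head, 65 mm in diameter, domed, its crown 12.5 mm above the bench; fixed to the head, origin as the magnifier's. Must not be pressed on.
- hook0 (a joint): Snap hook at 60 degrees from the magnifier's +x: outward lean in rad, 0 upright (sprung shut), about 0.15 to 0.2 while the flange passes; spring-loaded, returns by itself.
- hook1 (a joint): Snap hook at 180 degrees (the side away from the arm), same meaning.
- hook2 (a joint): Snap hook at 300 degrees, same meaning.
- ring: Lens retaining ring, plain grey metal, loose, lying on the bench with its collar up; about 50 g. Flange 81 mm in diameter, 5 mm thick, at the bottom; on it an upright collar 58 mm outside, 42 mm inside diameter (wall 8 mm), whose top is 26 mm above the underside. Origin at the centre of its underside, z up. The same all round. Grasp the collar above the flange, across its diameter or by its wall.
- ring_center (a point): Point on the ring's axis, 13 mm above its underside (half-way up).
- white_tray: White tray 100 x 160 x 22 mm (own x and y), loose, walls 2 mm, floor 2 mm thick; origin at the centre of its underside. The two pushers stand in it on its own y axis, 38 mm to either side of its centre.
- broad_pusher: White nylon pusher with a broad foot, standing upright; about 140 g. Foot 62 mm in diameter and 16 mm high with a flat underside, neck, then a round handle 28 mm in diameter from 52 to 88 mm height; 99 mm tall. Origin at the centre of its underside. Right for the ring's collar (58 mm).
- broad_pusher_grip (a point): Point on the broad pusher's axis in the middle of the handle, 70 mm above its underside.
- slender_pusher: White nylon pusher of the same height and handle whose foot is only 31 mm in diameter: it would pass through the ring onto the lens. Origin at the centre of its underside. Stays standing in the tray.
- caliper: Digital caliper, 51 x 150 x 11 mm, loose bystander; origin at the centre of its underside.
- jar_center (a point): Amber screw-lid jar, 43 mm diameter, 55 mm high, bystander; point at its centre.
- loupe: Folding loupe, 32 x 38 x 19 mm, bystander near the bench's front edge; origin at the centre of its underside.
- bench_pin: Wooden bench pin, 22 x 100 x 20 mm, bystander near the bench's front edge; origin at the centre of its underside.
Things that resemble listed ones, but are neither listed nor needed, are in the scene too. What is shaped like the broad_pusher but purple or turquoise is not meant.

How it is judged:
By the outcome, as a careful person would: the job done as asked, in the order asked, and still so for the second after the job is handed in, with the robot touching nothing.
It also fails if it takes over 67 s, if anything falls off the work surface, if the arm or the gripper's body presses on something with over 40 N, if the wrist force passes 120 N, or if a joint passes its speed limit or range.

ROBOT

A 6-joint arm with a two-finger parallel gripper is mounted at the origin on a cart in front of the work surface, level with it; the furniture and walls round the work are solid. World frame = base frame: x ahead of the robot, y to its left, z up, the work surface at z = 0. Lengths are in m, angles in rad, forces in N, time in s.
With the tool pointing down it reaches from about 0.375 to 0.825 m from the base axis. Payload 5.5 kg.
Tool frame: the origin (TCP) lies between the finger pads; the fingertips stand 8 mm ahead of it and the grasp point (between the pads) lies 11 mm behind it; y points along the fingers, z is the direction in which the jaws open and shut, and the axes are right-handed (so a half turn about y gives the same grasp; the last joint's range is limited). The gripper opens to 85 mm and grips with 20 to 120 N. Pads are 22 mm wide; open, the fingers measure 114 mm over their backs; the gripper's body (76 mm by 85 mm) begins 54 mm behind the grasp point. The pads swing forward as they close: fully open they stand 13 mm farther back than shut.
Start: joints at [-1.331, 0.314, -0.047, 1.21, 0, 1.571], TCP at [0.143, -0.583, 0.239] pointing down, gripper open.
Joint ranges: [-2.67, 2.67], [-0.69, 1.73], [-1.03, 1.25], [-2.08, 2.16], [-1.42, 1.45], [-3.14, 3.14]. Speed limits (rad/s): [2.39, 2.39, 3.01, 3.14, 3.14, 3.14].

INTERFACE

Orientations are given as [roll, pitch, yaw] about the fixed x, y, z axes, in that order (R = Rz(yaw) Ry(pitch) Rx(roll)).
In Python, from station import bot, viewer gives the robot as it stands. The module is installed in compiled form; this text tells all that it offers. Calls block until the motion is done:
- bot.move_pose(position, orientation): joint-space move of the TCP to a pose.
- bot.line_to(position, v=0.15, frame=None, until_force=None): straight line of the TCP; frame=None keeps the orientation; v is the mean speed in m/s. With until_force (N) it stops when the force on the tool has changed by that much, and returns True; else False.
- bot.set_joints(angles): joint-space move.
- bot.let_go() and bot.close(strength=None): open the fingers fully, or close them until they stop; strength is the grip in N (None keeps the last).
- bot.hold(seconds).
- bot.inverse_kinematics(position, orientation): joint angles nearest the present ones, or None.
- bot.read_state(): the state.
- viewer.read_camera(name): name is "scene" or "top" or "wrist"; returns a dict with "img" (384x512x3 uint8, blue, green, red), "z_map" (384x512 float32, m along the optical axis (not along the pixel's ray), 0 where there is no reading), "fx", "fy", "cx", "cy" (pixels), "rvec" (rotation vector, rad) and "tvec" (3), from world to camera coordinates, as OpenCV has them. Camera axes: x right, y down, z forward; pixel columns grow to the right and rows downward; lengths in m; the calibration is good to about 2 mm. A picture is of the moment at which its call begins.
A pose or a line that the arm cannot do raises bot.PlanningError and nothing moves.
- bot.sign_off(): hands the job in, once; it reports no verdict.
The state is a dict: "clock": time; "joint_pos": joint angles; "joint_vel": joint speeds; "tau": joint torques, N m; "eef_pos": TCP position; "tool_rot": TCP orientation; "wrist_force": force on the tool from outside, world axes, zero at the start; "torque": the same for the moment, N m; "finger_gap": finger opening in m.
Only numpy, scipy, OpenCV 4.12 (cv2) and the standard library are available. Lean on these libraries where they do the work, as an engineer would, in place of code of your own. Each camera call takes 0.05 s, during which the arm holds its last target.

## Working session

There is one attempt and no reset: what is moved stays moved. The work goes in short steps, each a Python script; the robot and the scene stay as the last script left them, time stands still between calls to the robot, and variables do not carry over. Pictures are saved under pics/ and viewed, and the job is handed in when it is done.

```bash
mkdir -p pics; cat > h.py <<'E'
from station import bot, viewer
import numpy as np, cv2
def cam(n):
    c=viewer.read_camera(n); R,_=cv2.Rodrigues(np.array(c["rvec"],float)); c["R"]=R; c["t"]=np.array(c["tvec"],float).reshape(3); return c
def pix2w(c,u,v,d=None):
    if d is None: d=c["z_map"][int(round(v)),int(round(u))]
    p=np.array([(u-c["cx"])/c["fx"]*d,(v-c["cy"])/c["fy"]*d,d]); return c["R"].T@(p-c["t"])
def pix2plane(c,u,v,z):
    r=c["R"].T@np.array([(u-c["cx"])/c["fx"],(v-c["cy"])/c["fy"],1]); o=-c["R"].T@c["t"]; return o+r*(z-o[2])/r[2]
def cloud(c):
    h,w=c["z_map"].shape; u,v=np.meshgrid(np.arange(w),np.arange(h)); d=c["z_map"]
    p=np.stack([(u-c["cx"])/c["fx"]*d,(v-c["cy"])/c["fy"]*d,d],-1); return (p-c["t"])@c["R"]
def w2p(c,P):
    q=c["R"]@np.array(P)+c["t"]; return c["fx"]*q[0]/q[2]+c["cx"],c["fy"]*q[1]/q[2]+c["cy"]
def save(img,name,s=1.5,box=None):
    if box: img=img[box[1]:box[3],box[0]:box[2]]
    cv2.imwrite("pics/"+name,cv2.resize(img,None,fx=s,fy=s,interpolation=cv2.INTER_CUBIC))
E
python3 - <<'E'
from h import *
for n in ("scene","top","wrist"):
    c=cam(n); save(c["img"],n+"0.png"); print(n,c["fx"],-c["R"].T@c["t"])
    np.savez("%s0.npz"%n,**{k:c[k] for k in c})
print(bot.read_state())
E
```

```text
scene 391.34400168308565 [ 0.41250957 -1.0321908   0.48886542]
top 358.7599085206061 [ 0.37222354 -0.10768254  0.94694585]
wrist 270.04536906320266 [ 0.22216538 -0.56339394  0.37173165]
{'clock': 0.15, 'joint_pos': array([-1.33098104e+00,  3.14070273e-01, -4.78441959e-02,  1.21022117e+00,
       -3.20080786e-05,  1.57079454e+00]), 'joint_vel': array([ 2.26770384e-03, -2.54390829e-03,  2.30961930e-03, -2.23389785e-03,
       -9.12966916e-05, -2.33271873e-04]), 'tau': array([ 1.10362816e-03, -5.40044904e+01,  3.40059686e+01,  1.32937857e-02,
        1.00825714e-04,  2.59142851e-06]), 'eef_pos': array([ 0.14239901, -0.5824027 ,  0.2386309 ]), 'tool_rot': array([-1.57213564e+00, -3.20056614e-05, -2.90177554e+00]), 'wrist_force': array([ 0.33786582, -0.04825428,  0.79628966]), 'torque': array([-0.03352717, -0.01652248,  0.03980935]), 'finger_gap': 0.08537070465009715}
```

View pics/top0.png

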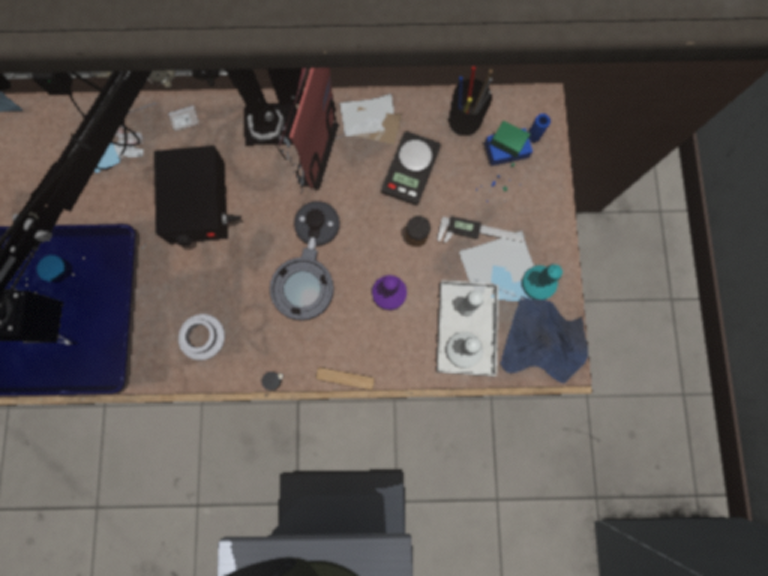

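View pics/scene0.png

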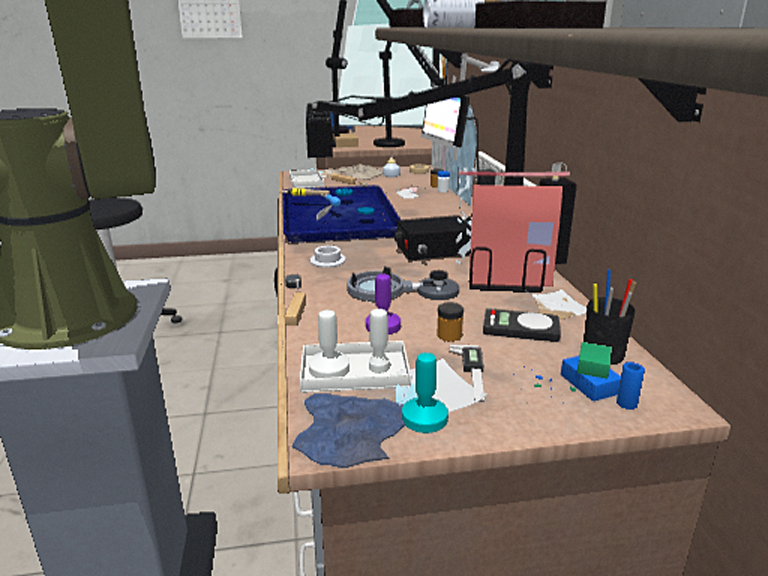

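```bash
python3 - <<'E'
from h import *
c=dict(np.load("top0.npz")); 
for nm,u,v in [("ring",202,337),("ringcollar",188,335),("lens",302,290),("foot",317,222),("purple",389,290),("broad",470,346),("slender",475,297),("jar",417,230),("tray",467,372),("cal",465,227),("loupe",271,381),("pin",345,379),("benchL",345,320),("redpanel",325,90),("lamp",265,120),("armobj",300,170),("shelf",300,30)]:
    print(nm,pix2w(c,u/1.5,v/1.5).round(4))
P=cloud(c); np.save("P.npy",P)
save(c["img"],"top_mag.png",6,(170,140,230,230)); save(c["img"],"top_tray.png",6,(280,180,400,260)); save(c["img"],"top_ring.png",6,(105,195,165,250))
E
```

```text
ring [ 0.4864  0.2013 -0.0037]
ringcollar [0.489  0.2223 0.0078]
lens [0.565  0.0226 0.011 ]
foot [ 0.6808 -0.007   0.0404]
purple [ 0.5455 -0.1297  0.0924]
broad [ 0.4513 -0.2543  0.1029]
slender [ 0.5293 -0.2665  0.1024]
jar [ 0.6579 -0.1816  0.055 ]
tray [ 0.4156 -0.2638  0.0043]
cal [ 0.6766 -0.2729  0.0092]
loupe [0.4062 0.0733 0.0179]
pin [ 0.4071 -0.053   0.0187]
benchL [ 0.5118 -0.0525 -0.0031]
redpanel [ 0.8786 -0.0303  0.1342]
lamp [0.8594 0.0813 0.0749]
armobj [ 0.7979  0.0297 -0.0008]
shelf [ 0.7276 -0.0389  0.4811]
```

View pics/top_tray.png

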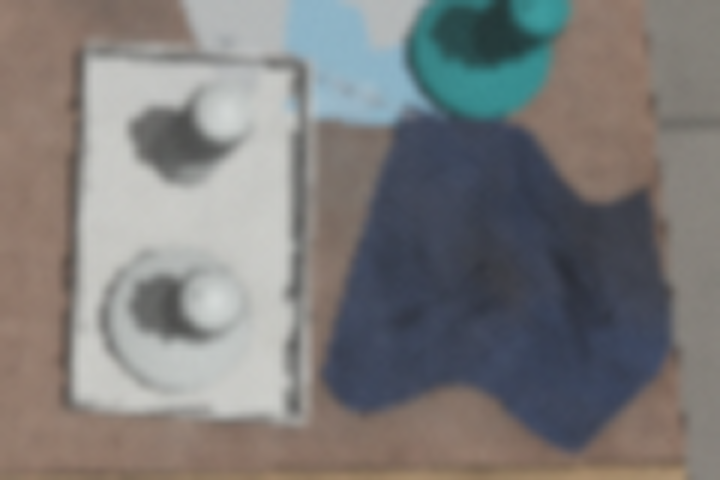

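View pics/top_mag.png

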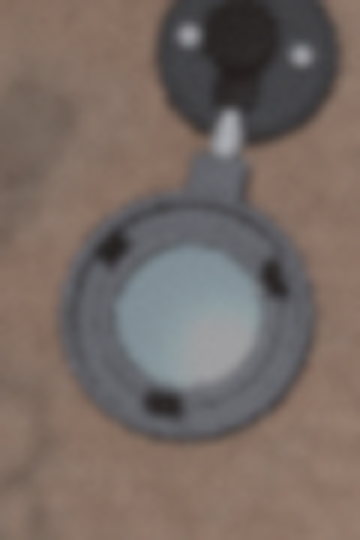

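View pics/top_ring.png

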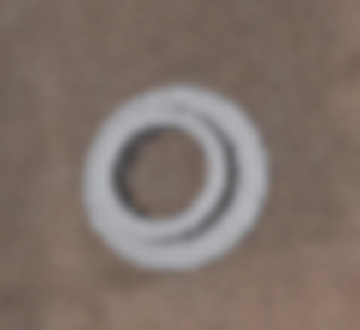

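View pics/wrist0.png

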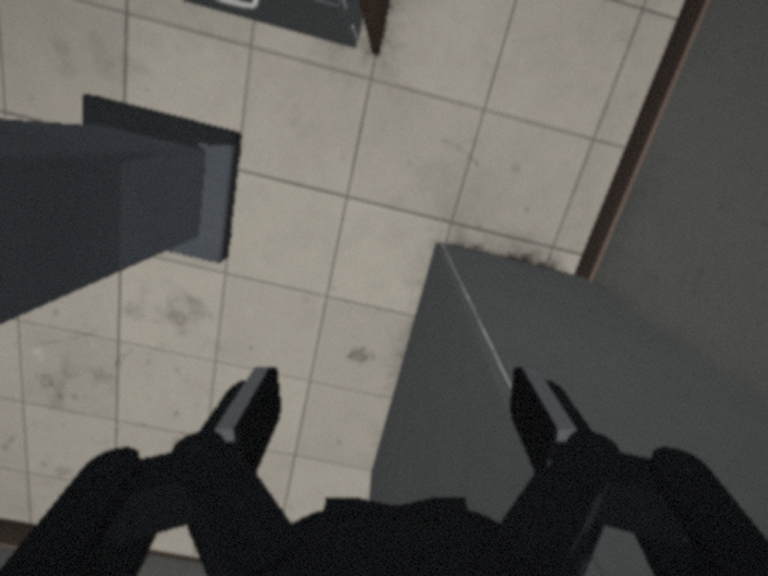

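```bash
python3 - <<'E'
from h import *
from scipy.optimize import least_squares
c=dict(np.load("top0.npz")); P=np.load("P.npy")
print("ring", pix2plane(c,105+176/6,195+178/6,.005), "mag rim",pix2plane(c,170+188/6,140+315/6,.02), "broad foot", pix2plane(c,280+175/6,180+320/6,.018))
for u,v in ((113,248),(275,278),(164,404)): print("hook",pix2plane(c,170+u/6,140+v/6,.034))
for u,v in ((83,43),(305,58),(303,422),(68,408)): print("tray",pix2plane(c,280+u/6,180+v/6,.022))
# pusher tops
for nm,x,y in (("broad",.45,-.255),("slender",.53,-.265)):
    m=(abs(P[...,0]-x)<.035)&(abs(P[...,1]-y)<.035)&(P[...,2]>.08)&(P[...,2]<.12); q=P[m]; print(nm,len(q),q.min(0),q.max(0),q.mean(0))
st=bot.read_state(); w=dict(np.load("wrist0.npz"))
print("cam in tool offset", -w["R"].T@w["t"]-st["eef_pos"]); print(w["R"])
E
```

```text
ring [0.48538612 0.19934006 0.005     ] mag rim [0.56537287 0.02132558 0.02      ] broad foot [ 0.45256645 -0.25791418  0.018     ]
hook [0.5929175  0.05229717 0.034     ]
hook [ 0.57813483 -0.01830733  0.034     ]
hook [0.52361138 0.02938901 0.034     ]
tray [ 0.57454636 -0.22298954  0.022     ]
tray [ 0.5658932  -0.32015103  0.022     ]
tray [ 0.40793606 -0.30943008  0.022     ]
tray [ 0.41574708 -0.20986576  0.022     ]
broad 115 [ 0.43990031 -0.26961942  0.08005927] [ 0.46575449 -0.24429944  0.10355993] [ 0.4523205  -0.25600964  0.09691926]
slender 107 [ 0.51524789 -0.27856351  0.0818213 ] [ 0.54035551 -0.2528872   0.10400866] [ 0.52714755 -0.26497701  0.09752003]
cam in tool offset [0.07976637 0.01900876 0.13310075]
[[ 2.37524052e-01 -9.71381364e-01 -7.55353727e-04]
 [-9.19266628e-01 -2.25032000e-01  3.22969760e-01]
 [-3.13896784e-01 -7.60187145e-02 -9.46408983e-01]]
```

```bash
python3 - <<'E'
from h import *
c=dict(np.load("top0.npz"))
for u,v in ((130,85),(100,140),(60,195),(30,240),(30,310)): print(pix2w(c,u/1.5,v/1.5).round(3))
P=np.load("P.npy"); m=(P[...,2]>.12)&(P[...,0]<.72)&(P[...,0]>.2)&(P[...,1]<.35)&(c["z_map"]>0); print(m.sum(), P[m].min(0) if m.any() else 0, P[m].max(0) if m.any() else 0)
D=np.deg2rad
print(bot.inverse_kinematics([.4855,.1995,.16],[-np.pi/2,0,D(-72)]))
bot.move_pose([.4855,.1995,.16],[-np.pi/2,0,D(-72)])
s=bot.read_state(); print(s["clock"],s["eef_pos"],s["joint_pos"])
w=cam("wrist"); save(w["img"],"w1.png"); np.savez("w1.npz",**w)
E
```

```text
[0.744 0.179 0.368]
[0.687 0.222 0.344]
[0.624 0.274 0.328]
[0.572 0.315 0.312]
[0.492 0.332 0.272]
15139 [ 0.45710618 -0.5113377   0.20454731] [0.71999916 0.34997895 0.48491299]
[ 0.38988166  0.22035057 -0.35611211  0.99433364  0.          1.64651872]
3.1583 [0.48585955 0.19891414 0.16005408] [ 3.88700341e-01  2.20387402e-01 -3.55933482e-01  9.94329397e-01
 -1.80730544e-04  1.64650205e+00]
```

View pics/w1.png

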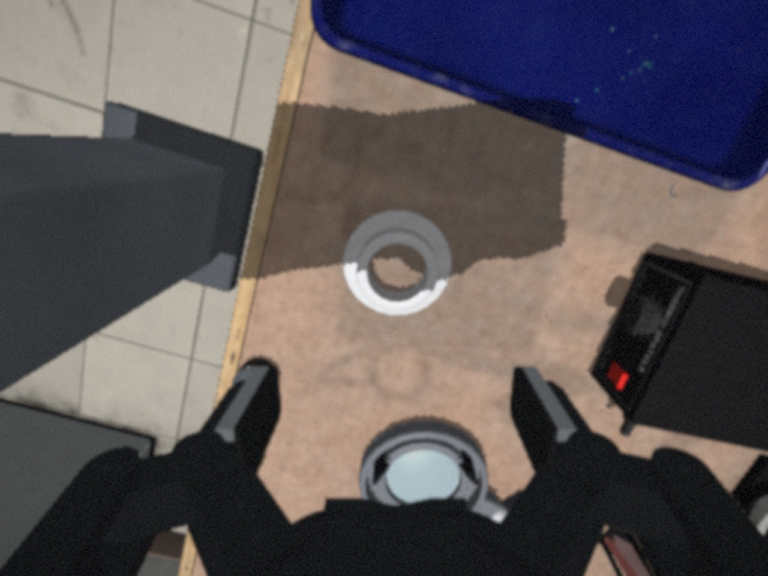

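```bash
python3 - <<'E'
from h import *
print(bot.read_state()["wrist_force"])
c=cam("scene"); save(c["img"],"s1.png",2.5,(80,0,380,230))
E
```

```text
[-0.63754208  0.28638359  0.7113641 ]
```

View pics/s1.png

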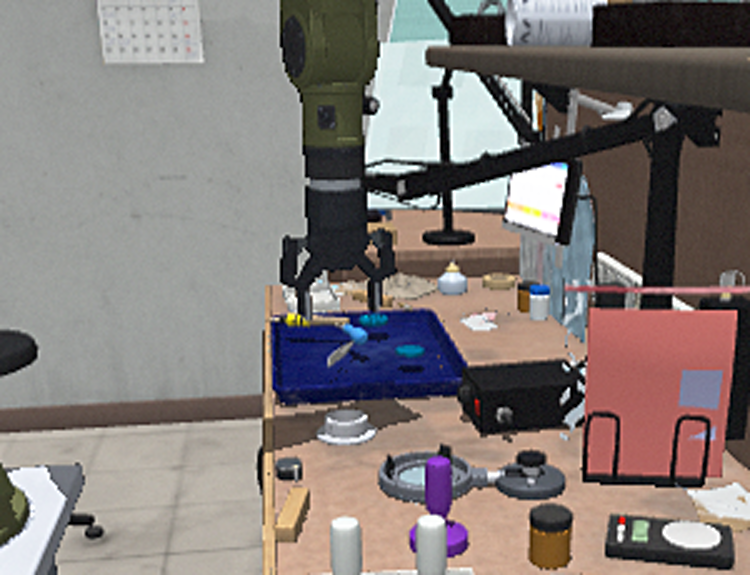

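```bash
cat >> h.py <<'E'
from scipy.optimize import least_squares
def circ(q):
    q=np.asarray(q)[:,:2]; r=least_squares(lambda p:np.hypot(q[:,0]-p[0],q[:,1]-p[1])-p[2],[*q.mean(0),.04],loss="soft_l1",f_scale=.001); return r.x
E
python3 - <<'E'
from h import *
w=dict(np.load("w1.npz"))
q=[pix2plane(w,u/1.5,v/1.5,.005) for u,v in ((343,262),(452,262),(398,210),(398,315))]; print("ring",circ(q))
P=cloud(w); m=(abs(P[...,0]-.4855)<.06)&(abs(P[...,1]-.1995)<.06)
fl=P[m&(P[...,2]>.0025)&(P[...,2]<.012)]; co=P[m&(P[...,2]>.02)&(P[...,2]<.03)]
for q in (fl,co):
    print(len(q),q.min(0),q.max(0),(q.min(0)+q.max(0))/2, np.median(q[:,2]))
E
```

```text
ring [0.48611727 0.2003207  0.04020354]
1504 [0.44579961 0.16067217 0.0025011 ] [0.52496088 0.24030392 0.01195796] [0.48538025 0.20048805 0.00722953] 0.0036218938715731836
1138 [0.45697712 0.17185942 0.02001347] [0.51415958 0.22927671 0.02635901] [0.48556835 0.20056807 0.02318624] 0.024263543815626416
```

```bash
python3 - <<'E'
from h import *
w=dict(np.load("w1.npz")); P=cloud(w)
m=(w["z_map"]>0)&(w["z_map"]<.3)&(P[...,2]>.1)
vs,us=np.where(m); q=P[m]; t=np.array([.48586,.19891,.16005]); 
near=(np.abs(q-t)<[.07,.07,.08]).all(1); print(near.sum(), (q[near]-t).min(0))
lo=q[near][np.argsort(q[near][:,2])[:10]]-t; print(lo.round(4))
bot.line_to([.4858,.2003,.045])
bot.line_to([.4858,.2003,.020],v=.04,until_force=5)
s=bot.read_state(); print(s["eef_pos"],s["wrist_force"])
c=cam("wrist"); save(c["img"],"w2.png")
E
```

```text
30060 [-0.06999689 -0.03227561  0.00288714]
[[-0.0422 -0.0134  0.0029]
 [-0.04   -0.02    0.0032]
 [-0.042  -0.0137  0.0033]
 [ 0.0376  0.0193  0.0034]
 [-0.0437 -0.0082  0.0035]
 [ 0.0397  0.0129  0.0036]
 [-0.044  -0.0068  0.0037]
 [-0.0404 -0.0176  0.0038]
 [ 0.0413  0.0075  0.0039]
 [-0.0401 -0.0188  0.0039]]
[0.48582394 0.20030958 0.01995865] [1.03844383 0.25904643 1.14955217]
```

View pics/w2.png

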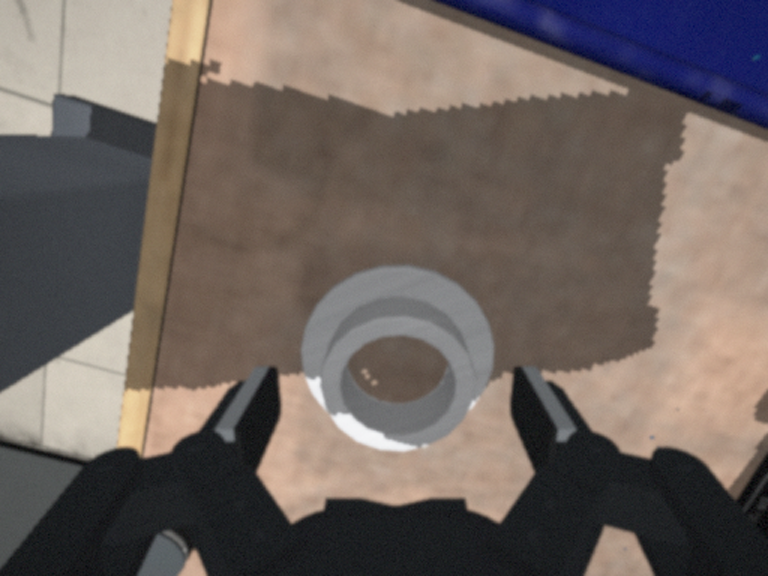

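```bash
python3 - <<'E'
from h import *
bot.line_to([.4858,.2003,.013],v=.05,until_force=5)
bot.close(40)
s=bot.read_state(); print(s["eef_pos"],s["wrist_force"],s["finger_gap"])
bot.line_to([.4858,.2003,.12],v=.12)
s=bot.read_state(); print(s["eef_pos"],s["wrist_force"],s["finger_gap"],s["clock"])
c=cam("wrist"); save(c["img"],"w3.png"); np.savez("w3.npz",**c)
E
```

```text
[0.48595092 0.20037664 0.01351904] [-2.03633083 -0.69331992  5.05101466] 0.05650707538783247
[0.48521056 0.20005777 0.1192089 ] [-0.68601283 -0.45217828 -0.66508523] 0.056131241940721485 6.725
```

View pics/w3.png

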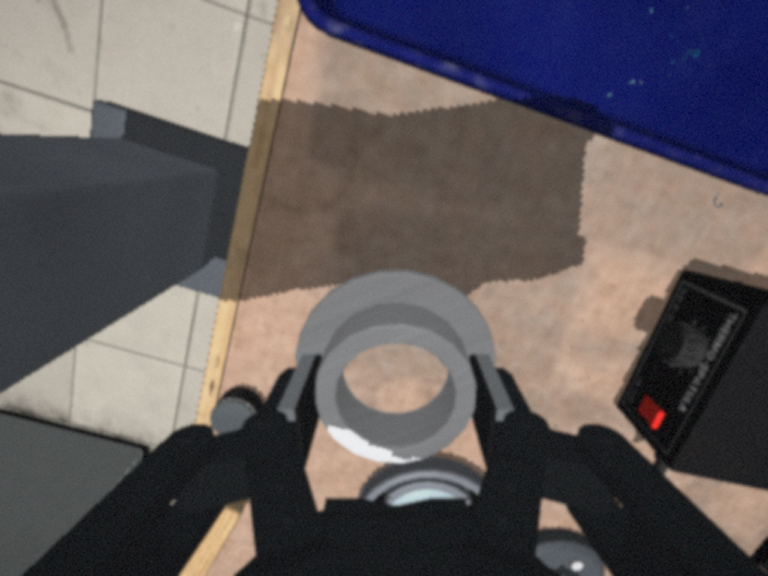

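```bash
python3 - <<'E'
from h import *
D=np.deg2rad
w=dict(np.load("w3.npz")); P=cloud(w); t=np.array([.4852,.2001,.1192])
m=(abs(P-t)<[.032,.032,.06]).all(-1)&(w["img"].min(-1)>75)&(P[...,2]>.124)
q=P[m]; z=np.median(q[:,2]); q=q[abs(q[:,2]-z)<.004]; A=np.c_[q[:,:2]-t[:2],np.ones(len(q))]; k=np.linalg.lstsq(A,q[:,2],rcond=None)[0]
print(len(q),z,"tilt deg",np.rad2deg(k[:2]), "centre",(q.min(0)+q.max(0))/2-t,q.max(0)-q.min(0))
bot.move_pose([.545,-.07,.2],[-np.pi/2,0,D(-72)])
s=bot.read_state(); print(s["eef_pos"],s["finger_gap"],s["clock"])
c=cam("wrist"); save(c["img"],"w4.png"); np.savez("w4.npz",**c)
E
```

```text
4373 0.1299774555873948 tilt deg [-0.06115024  0.01140583] centre [-0.00049    -0.00012488  0.01067487] [0.05878651 0.05740049 0.00778301]
[ 0.54458214 -0.06908941  0.19936317] 0.05596102203002542 7.8833
```

View pics/w4.png

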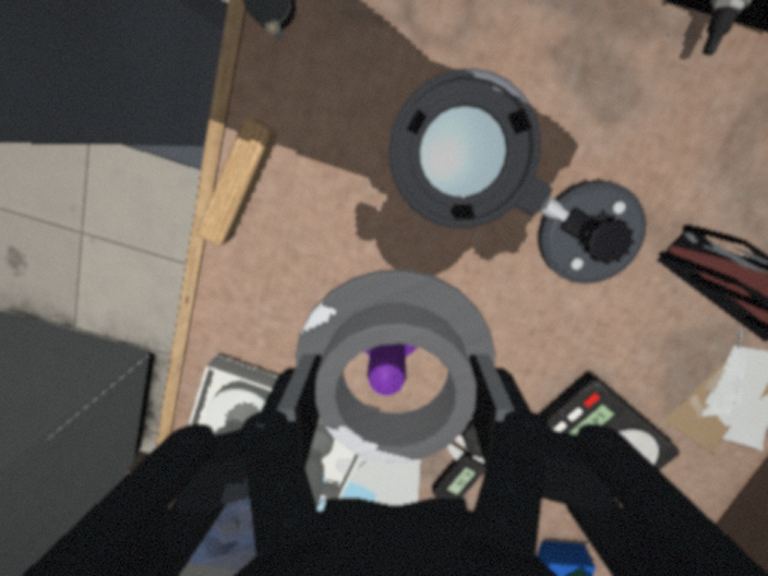

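```bash
python3 - <<'E'
from h import *
w=dict(np.load("w4.npz")); P=cloud(w); C=np.array([.565,.0212])
r=np.hypot(P[...,0]-C[0],P[...,1]-C[1]); ok=w["z_map"]>0
u,v=np.meshgrid(np.arange(512),np.arange(384)); ok&=(v<165)
rim=P[ok&(r<.065)&(r>.049)&(P[...,2]>.016)&(P[...,2]<.024)]; print("rim z",len(rim),np.median(rim[:,2]))
# boundaries per angle
a=np.arctan2(rim[:,1]-C[1],rim[:,0]-C[0]); rr=np.hypot(*(rim[:,:2]-C).T); out=[]
for k in np.linspace(-np.pi,np.pi,73)[:-1]:
    if abs(np.rad2deg(k)+12)<20: continue
    s=(a>=k)&(a<k+np.pi/36)
    if s.sum()>3: i=np.argmax(np.where(s,rr,0)); out.append(rim[i])
print("rim outer",len(out),circ(out))
hk=P[ok&(r<.056)&(r>.034)&(P[...,2]>.028)&(P[...,2]<.04)]
ha=np.rad2deg(np.arctan2(hk[:,1]-C[1],hk[:,0]-C[0]))
H=[]
for k in (48,168,-72):
    s=abs((ha-k+180)%360-180)<25; q=hk[s]; H.append((q[:,:2].min(0)+q[:,:2].max(0))/2); print(k,len(q),q.mean(0),H[-1],q[:,2].max())
H=np.array(H); print("hook circ",circ(H)); d=H-circ(H)[:2]; print(np.rad2deg(np.arctan2(d[:,1],d[:,0])))
save(w["img"],"w4m.png",7,(255,40,365,155))
print(w2p(w,[*C,.02]))
E
```

```text
rim z 1623 0.01809230229457857
rim outer 64 [0.5671921  0.02302144 0.05574313]
48 88 [0.59619583 0.0551986  0.03123306] [0.59622619 0.0551901 ] 0.034348331477675464
168 68 [0.52463098 0.03208344 0.03139032] [0.52462681 0.03196378] 0.03373584222855515
-72 58 [ 0.5804503  -0.01815859  0.03125862] [ 0.58043713 -0.01825409] 0.03346496418182233
hook circ [0.56709033 0.02303448 0.0433922 ]
[ 47.8206137  168.12475946 -72.08623194]
(np.float64(307.58742926251114), np.float64(102.10096382411322))
```

View pics/w4m.png

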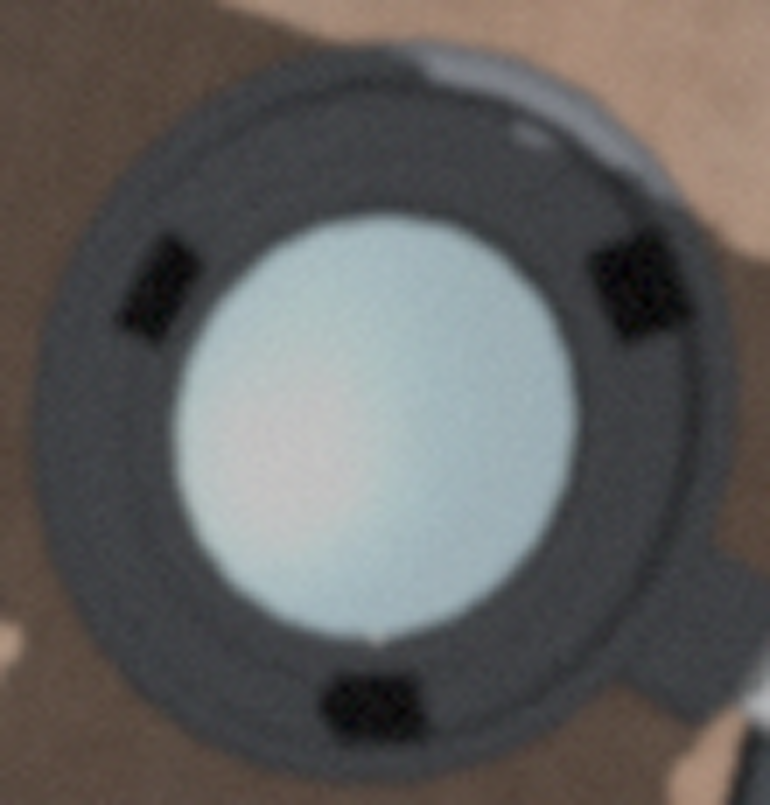

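```bash
cat >> h.py <<'E'
def meas_ring(w,t,zlo=.005,zhi=.03):
    P=cloud(w); m=(abs(P-np.array(t))<[.034,.034,.06]).all(-1)&(P[...,2]>t[2]+zlo)&(P[...,2]<t[2]+zhi)&(w["img"].min(-1)>60)
    q=P[m]; z=np.median(q[:,2]); q=q[abs(q[:,2]-z)<.003]; return len(q),z,circ_outer(q)
def circ_outer(q):
    C=q[:,:2].mean(0); out=[]
    a=np.arctan2(*(q[:,:2]-C).T[::-1]); rr=np.hypot(*(q[:,:2]-C).T)
    for k in np.linspace(-np.pi,np.pi,37)[:-1]:
        s=(a>=k)&(a<k+np.pi/18)
        if s.sum()>3: out.append(q[np.argmax(np.where(s,rr,0))])
    return circ(out)
def meas_hooks(w,C=(.567,.023),vmax=384):
    P=cloud(w); C=np.array(C); r=np.hypot(P[...,0]-C[0],P[...,1]-C[1]); ok=(w["z_map"]>0)&(np.arange(384)[:,None]<vmax)
    hk=P[ok&(r<.056)&(r>.034)&(P[...,2]>.028)&(P[...,2]<.038)]; ha=np.rad2deg(np.arctan2(hk[:,1]-C[1],hk[:,0]-C[0])); H=[]
    for k in (48,168,-72):
        q=hk[abs((ha-k+180)%360-180)<25]; H.append((q[:,:2].min(0)+q[:,:2].max(0))/2); print(k,len(q),H[-1])
    return circ(np.array(H))
E
python3 - <<'E'
from h import *
D=np.deg2rad
print("w4 ring",meas_ring(dict(np.load("w4.npz")),[.5446,-.0691,.1994]))
bot.hold(.3)
for i in range(2):
    if i: bot.line_to([.56,-.05,.15]); bot.hold(.4)
    s=bot.read_state(); print(s["eef_pos"],s["tool_rot"],s["clock"])
    c=cam("wrist"); print("ring",meas_ring(c,s["eef_pos"])); print("hooks",meas_hooks(c,vmax=175))
save(c["img"],"w5.png")
E
```

```text
w4 ring (4176, np.float64(0.21009166600698198), array([ 0.54335733, -0.06921844,  0.028837  ]))
[ 0.54494511 -0.06922611  0.19980385] [-1.57109557e+00  1.79352997e-04 -1.25536179e+00] 8.2333
ring (4186, np.float64(0.2105566287678314), array([ 0.54368125, -0.06931648,  0.02884796]))
48 89 [0.5959108  0.05515623]
168 67 [0.52455426 0.03191957]
-72 67 [ 0.58059621 -0.0183369 ]
hooks [0.56697116 0.02284451 0.04337684]
[ 0.56020197 -0.05020946  0.15051739] [-1.57007005e+00 -3.35512425e-04 -1.25690115e+00] 9.2083
ring (4195, np.float64(0.16126129292050234), array([ 0.55896578, -0.05036708,  0.02889555]))
48 119 [0.59610484 0.0551275 ]
168 98 [0.52473263 0.03199412]
-72 88 [ 0.58038912 -0.01831499]
hooks [0.56710558 0.02293024 0.04333153]
```

View pics/w5.png

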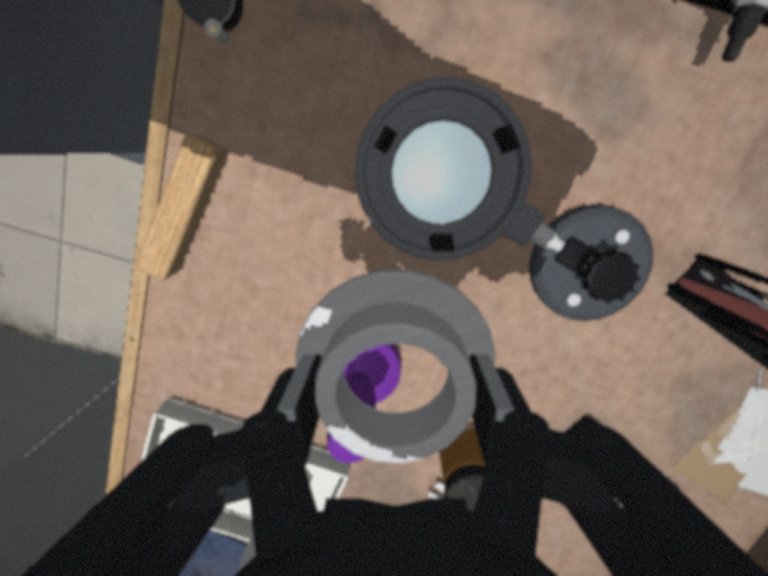

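```bash
python3 - <<'E'
from h import *
bot.line_to([.5678,.023,.12]); bot.line_to([.5678,.023,.062],v=.1); bot.hold(.3)
s=bot.read_state(); print(s["eef_pos"],s["wrist_force"],s["clock"])
c=cam("wrist"); save(c["img"],"w6.png"); np.savez("w6.npz",**c)
c=cam("scene"); save(c["img"],"s6.png",6,(215,150,315,230)); np.savez("s6.npz",**c)
E
```

```text
[0.56822539 0.02304914 0.06258381] [ 0.36821503 -0.89228626 -0.18436014] 10.9667
```

View pics/w6.png

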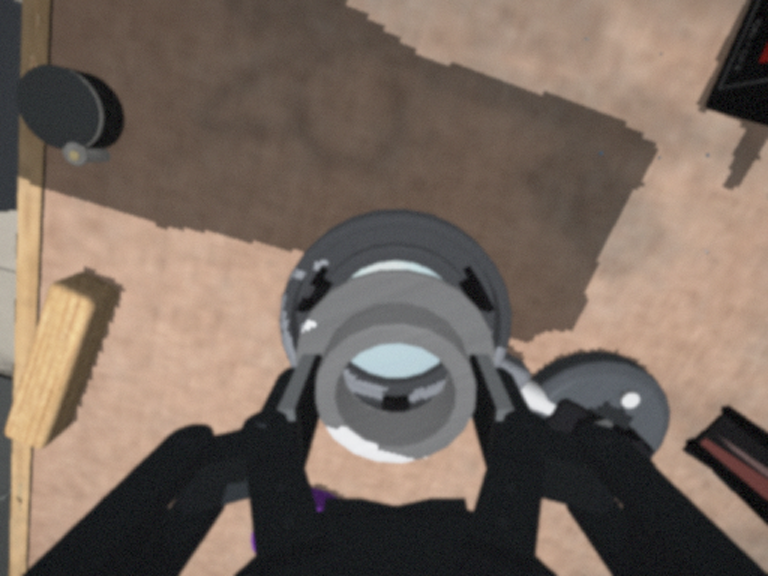

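View pics/s6.png

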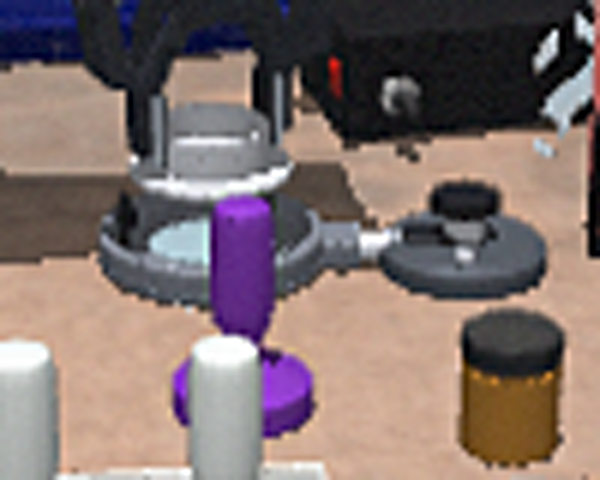

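```bash
python3 - <<'E'
from h import *
bot.line_to([.5678,.023,.046],v=.08); bot.hold(.2)
f0=bot.read_state()["wrist_force"]
r=bot.line_to([.5678,.023,.036],v=.02,until_force=3)
s=bot.read_state(); print(r,s["eef_pos"],s["wrist_force"]-f0,s["torque"],s["clock"])
E
```

```text
True [0.5680254  0.02308255 0.03745509] [-0.71803243 -1.13608124  1.14938393] [ 0.06335029 -0.26877851  0.01820219] 12.0583
```

```bash
python3 - <<'E'
from h import *
bot.hold(.2); print(bot.read_state()["wrist_force"],bot.read_state()["eef_pos"])
bot.let_go()
print(bot.read_state()["wrist_force"])
bot.line_to([.5678,.023,.13],v=.15)
bot.hold(.2)
s=bot.read_state();print(s["eef_pos"],s["clock"])
c=cam("wrist"); save(c["img"],"w7.png"); np.savez("w7.npz",**c)
P=cloud(c); C=np.array([.567,.023]); r=np.hypot(P[...,0]-C[0],P[...,1]-C[1])
for lo,hi,zl,zh in ((.019,.031,.046,.058),(.031,.043,.024,.036)):
    q=P[(r>lo)&(r<hi)&(P[...,2]>zl)&(P[...,2]<zh)]; z=np.median(q[:,2]); q=q[abs(q[:,2]-z)<.004]
    k=np.linalg.lstsq(np.c_[q[:,:2]-C,np.ones(len(q))],q[:,2],rcond=None)[0]; print(len(q),"z",z,k[2],"tilt deg",np.rad2deg(k[:2]),circ_outer(q))
print(meas_hooks(c))
c=cam("scene"); save(c["img"],"s7.png",6,(215,150,315,230))
E
```

```text
[2.28164555 0.46531674 0.54906081] [0.56792597 0.0230671  0.03750025]
[-0.10535221 -0.02929684 -0.04527692]
[0.56694607 0.022976   0.12879148] 13.6333
1638 z 0.049090319650050805 0.0490286331394082 tilt deg [-0.11777482 -0.16274219] [0.56691697 0.02315967 0.02848253]
1921 z 0.02817966887502878 0.028119646230789413 tilt deg [-0.06616767 -0.04158645] [0.56689186 0.02303774 0.0402651 ]
48 238 [0.59054761 0.04960582]
168 250 [0.52958529 0.03030007]
-72 111 [ 0.57798548 -0.01431433]
[0.56599351 0.02123692 0.03751931]
```

View pics/w7.png

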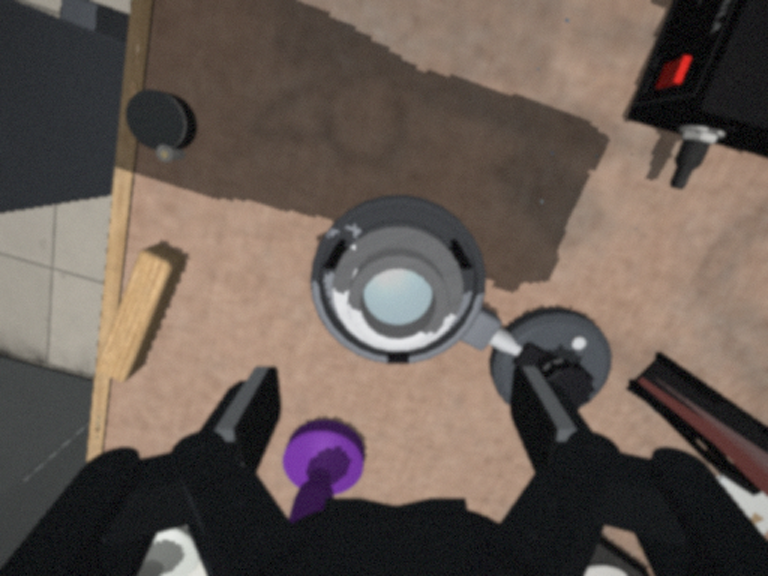

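View pics/s7.png

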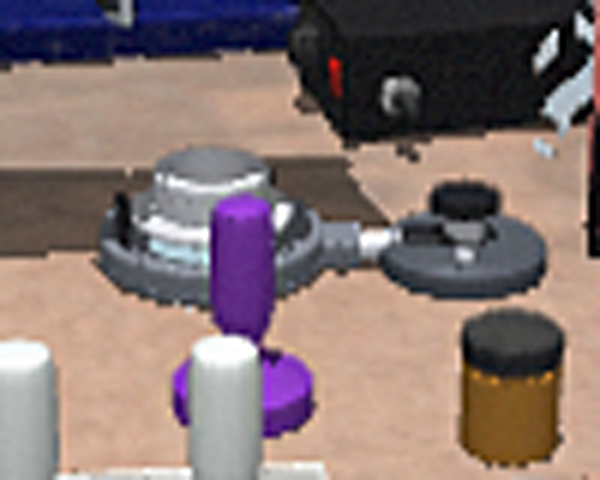

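```bash
python3 - <<'E'
from h import *
D=np.deg2rad
bot.line_to([.5678,.023,.19],v=.25)
bot.move_pose([.445,-.258,.19],[-np.pi/2,0,D(-6)]); bot.hold(.3)
s=bot.read_state(); print(s["eef_pos"],s["clock"])
c=cam("wrist"); save(c["img"],"w8.png"); np.savez("w8.npz",**c)
P=cloud(c)
for nm,x,y in (("broad",.452,-.257),("slender",.527,-.265)):
    r=np.hypot(P[...,0]-x,P[...,1]-y)
    q=P[(r<.03)&(P[...,2]>.096)&(P[...,2]<.11)]; print(nm,len(q),q.min(0),q.max(0),(q.min(0)+q.max(0))/2)
    q=P[(r<.045)&(P[...,2]>.012)&(P[...,2]<.025)]; print("foot",len(q), q.min(0),q.max(0),np.median(q[:,2]))
E
```

```text
[ 0.44525859 -0.25767107  0.18998111] 15.9417
broad 509 [ 0.44096899 -0.27202292  0.09609032] [ 0.46446835 -0.24861079  0.10187416] [ 0.45271867 -0.26031685  0.09898224]
foot 1529 [ 0.41017789 -0.29088045  0.01200241] [ 0.47949075 -0.21432978  0.02499746] 0.019428861252906635
slender 391 [ 0.51594436 -0.28062429  0.09609949] [ 0.53987727 -0.25726863  0.10190421] [ 0.52791082 -0.26894646  0.09900185]
foot 322 [ 0.51230437 -0.2843683   0.01218266] [ 0.57107472 -0.22154052  0.02496213] 0.018523108274283967
```

View pics/w8.png

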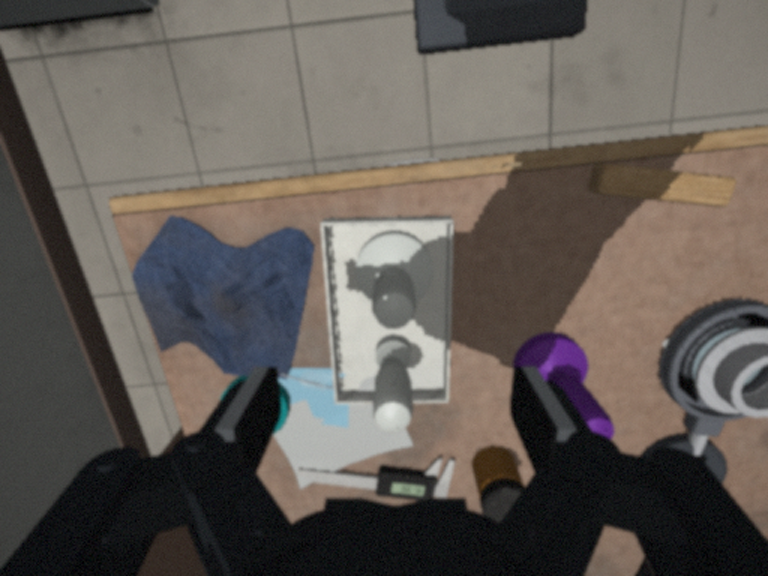

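```bash
python3 - <<'E'
from h import *
bot.line_to([.4525,-.259,.125],v=.15); bot.hold(.3)
s=bot.read_state(); print(s["eef_pos"],s["clock"])
c=cam("wrist"); save(c["img"],"w9.png"); np.savez("w9.npz",**c); print(c["cx"],c["cy"])
P=cloud(c); r=np.hypot(P[...,0]-.4525,P[...,1]+.2595)
q=P[(r<.03)&(P[...,2]>.096)&(P[...,2]<.11)]; print(len(q),q.min(0),q.max(0),(q.min(0)+q.max(0))/2)
q=P[(r<.025)&(P[...,2]>.055)&(P[...,2]<.092)]; print(len(q),q.min(0),q.max(0),(q.min(0)+q.max(0))/2)
E
```

```text
[ 0.45298376 -0.25932731  0.12586163] 16.875
263.26003138306396 190.98069290138005
911 [ 0.44033039 -0.27207882  0.09602981] [ 0.46489067 -0.24832572  0.10208047] [ 0.45261053 -0.26020227  0.09905514]
683 [ 0.43863035 -0.27391979  0.05513251] [ 0.45627369 -0.24641521  0.09196892] [ 0.44745202 -0.2601675   0.07355072]
```

View pics/w9.png

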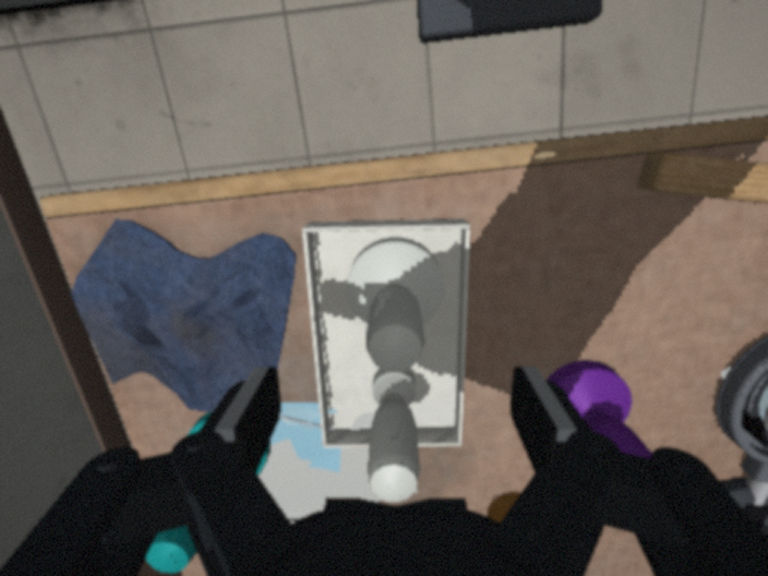

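```bash
python3 - <<'E'
from h import *
bot.line_to([.4526,-.2592,.064],v=.1,until_force=6)
print(bot.read_state()["eef_pos"])
bot.close(80)
s=bot.read_state(); print(s["eef_pos"],s["finger_gap"],s["wrist_force"])
bot.line_to([.4526,-.2592,.19],v=.15)
bot.hold(.2)
s=bot.read_state(); print(s["eef_pos"],s["finger_gap"],s["wrist_force"],s["clock"])
c=cam("wrist"); save(c["img"],"w10.png"); c=cam("scene"); save(c["img"],"s10.png",3,(180,110,390,290))
E
```

```text
[ 0.45290227 -0.25937886  0.06434522]
[ 0.45294255 -0.25955169  0.06451974] 0.026059870562781664 [-1.47248094 -0.80598501  5.83437571]
[ 0.45204008 -0.25886009  0.18900113] 0.026411629068615307 [ 0.30013187  0.6715985  -1.39164966] 19.45
```

View pics/w10.png

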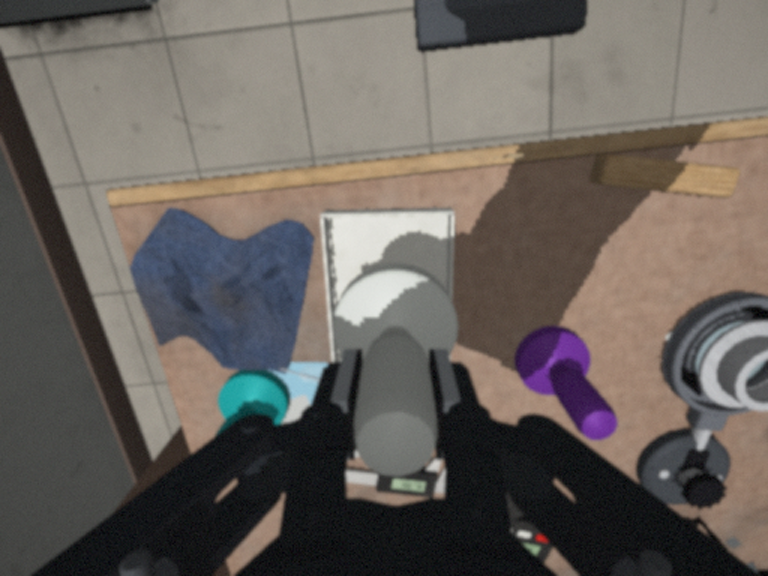

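View pics/s10.png

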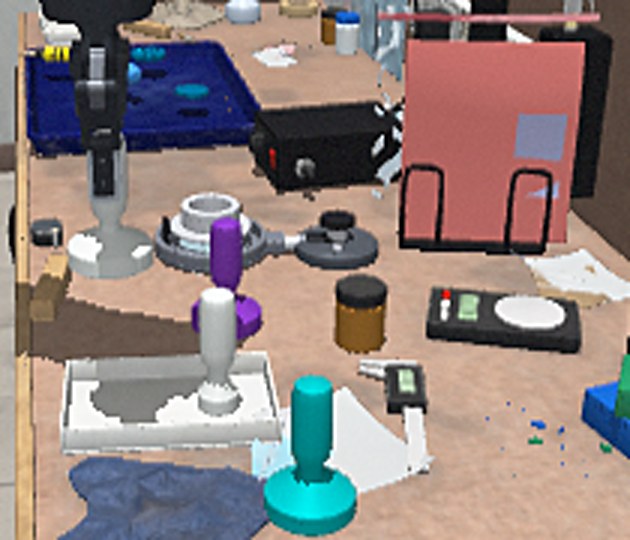

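```bash
python3 - <<'E'
from h import *
bot.line_to([.60,-.06,.2],v=.25); bot.hold(.3)
s=bot.read_state(); e=s["eef_pos"]; print(e,s["tool_rot"],s["clock"])
c=cam("wrist"); save(c["img"],"w11.png"); np.savez("w11.npz",**c)
P=cloud(c); C=np.array([.567,.023]); r=np.hypot(P[...,0]-C[0],P[...,1]-C[1])
for lo,hi,zl,zh in ((.019,.031,.046,.058),(.031,.043,.024,.036)):
    q=P[(r>lo)&(r<hi)&(P[...,2]>zl)&(P[...,2]<zh)]; z=np.median(q[:,2]); print("ring",len(q),z,circ_outer(q))
# foot of pusher: bottom=e-.0625, top of foot e-.0465
r=np.hypot(P[...,0]-e[0],P[...,1]-e[1])
for zl,zh in ((-.050,-.043),):
    q=P[(r<.04)&(P[...,2]-e[2]>zl)&(P[...,2]-e[2]<zh)]; print("foot",len(q),q.min(0)-e,q.max(0)-e,circ_outer(q)-[e[0],e[1],0])
q=P[(r<.03)&(P[...,2]-e[2]>.03)&(P[...,2]-e[2]<.045)]; print("top",len(q),q.min(0)-e,q.max(0)-e,(q.min(0)+q.max(0))/2-e)
E
```

```text
[ 0.59966005 -0.0607722   0.20013733] [-1.57085922e+00 -4.99905500e-05 -1.05946936e-01] 20.9917
ring 1132 0.04896163128663382 [0.56640327 0.02234315 0.02847392]
ring 1511 0.02809247194129568 [0.56634509 0.02237717 0.04026727]
foot 2095 [-0.03089402 -0.03172245 -0.04999617] [ 0.01624419  0.02993788 -0.0430003 ] [-8.30834223e-05 -9.27531901e-04  3.06363148e-02]
top 3549 [-0.01753879 -0.02943864  0.03000747] [0.01191571 0.0299302  0.04499621] [-0.00281154  0.00024578  0.03750184]
```

View pics/w11.png

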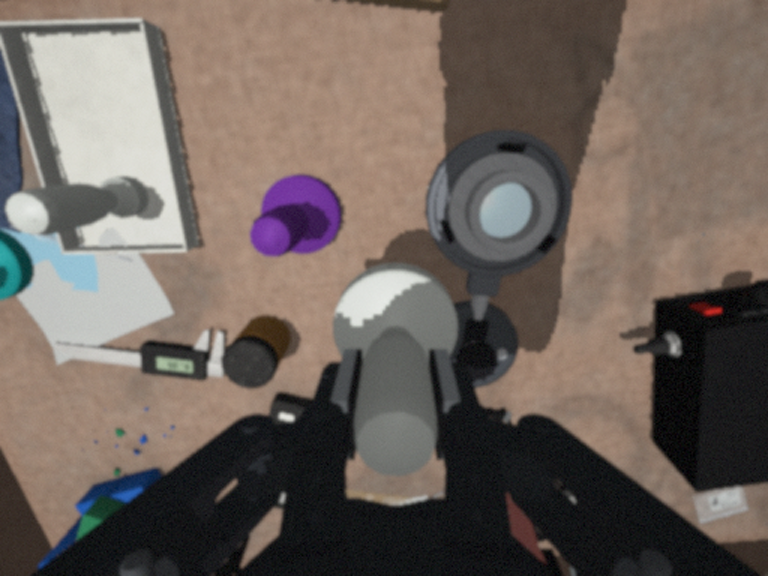

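```bash
python3 - <<'E'
from h import *
bot.line_to([.567,.0233,.19],v=.2); bot.line_to([.567,.0233,.122],v=.12); bot.hold(.3)
s=bot.read_state(); print(s["eef_pos"],s["wrist_force"],s["clock"])
c=cam("scene"); save(c["img"],"s12.png",6,(215,130,315,230))
c=cam("wrist"); save(c["img"],"w12.png")
E
```

```text
[0.5674743  0.02336329 0.12268534] [ 0.37770391  0.84866629 -1.75109857] 22.6583
```

View pics/s12.png

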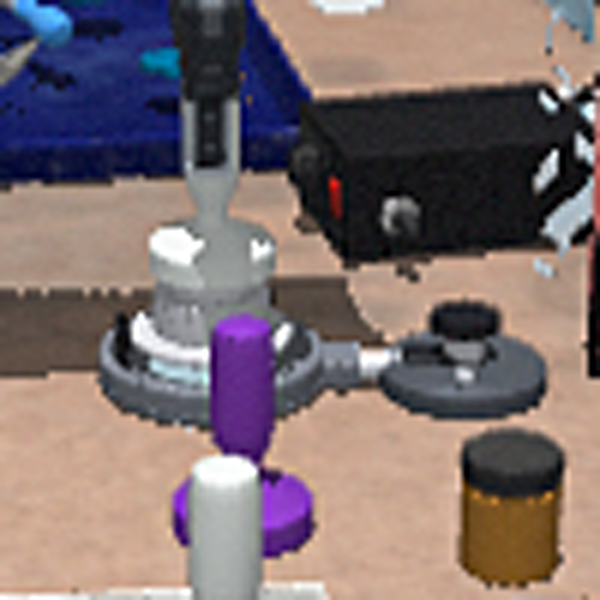

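View pics/w12.png

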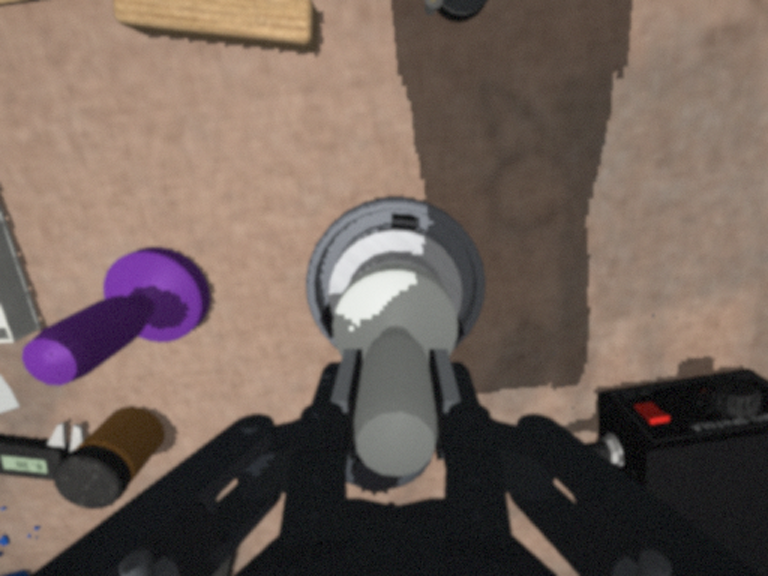

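```bash
python3 - <<'E'
from h import *
f0=bot.read_state()["wrist_force"]
z=.122
while z>.0985:
    z-=.002
    r=bot.line_to([.567,.0233,z],v=.03,until_force=35)
    s=bot.read_state(); print(round(z,4),r,s["eef_pos"].round(4),(s["wrist_force"]-f0).round(1),s["torque"].round(2),round(s["clock"],2))
    if r or s["wrist_force"][2]-f0[2]>32: break
E
```

```text
0.12 False [0.5668 0.0233 0.1198] [0.1 0.7 0.5] [ 0.01  0.02 -0.04] 23.01
0.118 False [0.5668 0.0233 0.1178] [0.1 0.9 0.2] [ 0.02 -0.   -0.01] 23.26
0.116 False [0.5668 0.0233 0.1158] [-0.3  0.9  1. ] [-0.01  0.02  0.02] 23.51
0.114 False [0.5669 0.0233 0.1138] [-0.4  1.   0.1] [-0.   -0.03 -0.02] 23.76
0.112 False [0.5672 0.0233 0.1121] [0.2 0.9 0.6] [ 0.01 -0.1  -0.01] 24.01
0.11 False [0.5676 0.0233 0.1105] [-0.3  0.3  4.3] [ 0.03 -0.01  0.01] 24.26
0.108 False [0.5679 0.0234 0.1091] [-0.6  1.4  8.7] [0.05 0.14 0.05] 24.51
0.106 False [0.568  0.0233 0.1066] [1.9 0.4 5.2] [-0.19 -0.45  0.1 ] 24.76
0.104 False [0.5673 0.0234 0.104 ] [ 1.4 -0.2  3.3] [ 0.11 -0.52 -0.03] 25.01
0.102 False [0.5669 0.0233 0.102 ] [1.3 0.  5.8] [ 0.04 -0.19  0.  ] 25.26
0.1 False [0.5671 0.0233 0.1019] [-5.9  0.3 20.9] [0.   1.03 0.04] 25.51
0.098 False [0.5672 0.0232 0.1019] [-11.   -0.3  36.7] [-0.03  2.28 -0.02] 25.76
```

```bash
python3 - <<'E'
from h import *
bot.line_to([.567,.0233,.13],v=.08); bot.line_to([.567,.0233,.2],v=.2)
bot.line_to([.60,-.06,.2],v=.2); bot.hold(.3)
s=bot.read_state(); print(s["eef_pos"],s["finger_gap"],s["clock"])
c=cam("wrist"); save(c["img"],"w13.png",6,(270,70,395,195)); np.savez("w13.npz",**c)
P=cloud(c); C=np.array([.5664,.0224]); r=np.hypot(P[...,0]-C[0],P[...,1]-C[1])
for lo,hi,zl,zh in ((.019,.031,.03,.055),(.031,.036,.01,.034)):
    q=P[(r>lo)&(r<hi)&(P[...,2]>zl)&(P[...,2]<zh)]; z=np.median(q[:,2]); q=q[abs(q[:,2]-z)<.004]
    k=np.linalg.lstsq(np.c_[q[:,:2]-C,np.ones(len(q))],q[:,2],rcond=None)[0]; print("ring",len(q),z,np.rad2deg(k[:2]),circ_outer(q))
print(meas_hooks(c,C))
c=cam("scene"); save(c["img"],"s13.png",6,(215,150,315,230))
E
```

```text
[ 0.59978405 -0.05902237  0.20012842] 0.0260863367625019 27.7083
ring 1094 0.0380674165790407 [-0.01445922  0.03138137] [0.56529067 0.0244356  0.02847087]
ring 528 0.01744602894293238 [ 0.09410512 -0.00711024] [0.56642718 0.02229951 0.03563955]
48 72 [0.59584504 0.05558017]
168 67 [0.52419418 0.03141402]
-72 57 [ 0.58007379 -0.01875331]
[0.56697835 0.02286496 0.04362993]
```

View pics/w13.png

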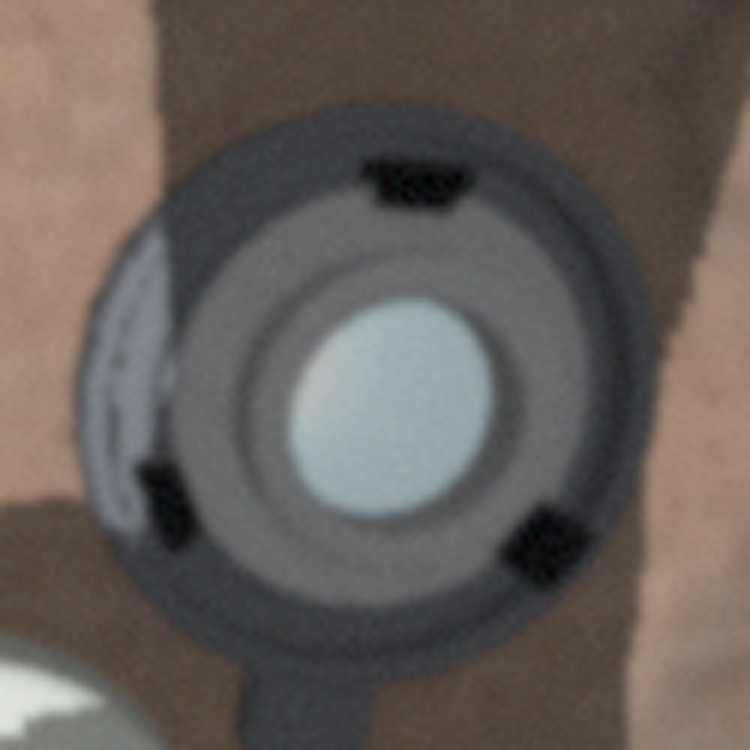

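View pics/s13.png

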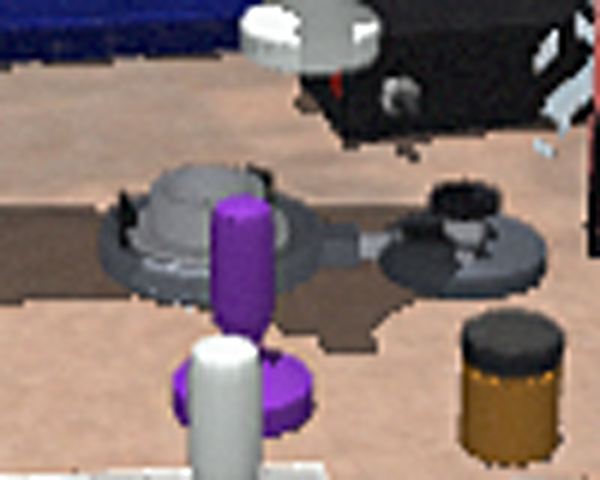

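```bash
python3 - <<'E'
from h import *
for n,e in (("w11.npz",[.59966,-.06077,.20014]),("w13.npz",[.59978,-.05902,.20013])):
    c=dict(np.load(n)); P=cloud(c); e=np.array(e); r=np.hypot(P[...,0]-e[0],P[...,1]-e[1])
    q=P[(r<.031)&(r>.017)&(P[...,2]-e[2]>-.052)&(P[...,2]-e[2]<-.04)&(P[...,0]<e[0]+.005)]
    k=np.linalg.lstsq(np.c_[q[:,:2]-e[:2],np.ones(len(q))],q[:,2]-e[2],rcond=None)[0]; print(len(q),k[2],np.rad2deg(k[:2]))
    q=P[(r<.04)&(P[...,2]-e[2]>-.05)&(P[...,2]-e[2]<-.043)]; print(circ_outer(q)-[e[0],e[1],0])
bot.line_to([.50,-.22,.2],v=.25)
bot.line_to([.4526,-.2592,.19],v=.2); bot.hold(.2)
c=cam("wrist"); save(c["img"],"w14.png"); c=cam("scene"); save(c["img"],"s14.png",4,(180,120,300,270)); print(bot.read_state()["clock"],bot.read_state()["eef_pos"])
E
```

```text
2311 -0.04421688971460444 [ 4.83841598 -0.95297139]
[-8.30333038e-05 -9.29730941e-04  3.06363148e-02]
2313 -0.04422278911965069 [ 4.79953573 -0.94391435]
[-0.00064977 -0.00080833  0.0303181 ]
29.475 [ 0.45327219 -0.25869711  0.19005824]
```

View pics/w14.png

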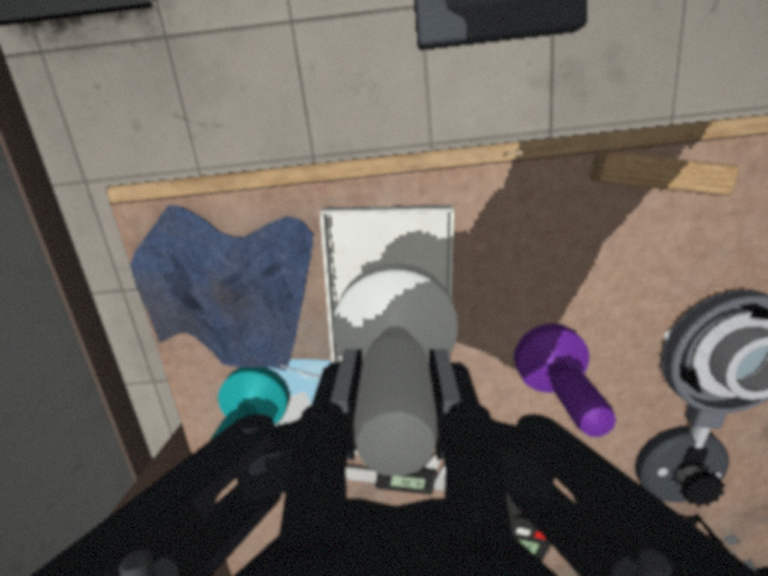

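View pics/s14.png

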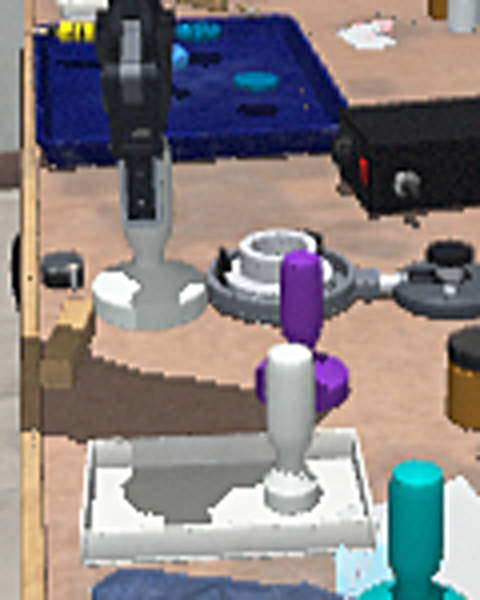

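```bash
python3 - <<'E'
from h import *
bot.line_to([.4526,-.2592,.075],v=.12); bot.hold(.2)
r=bot.line_to([.4526,-.2592,.0635],v=.025,until_force=3)
s=bot.read_state(); print(r,s["eef_pos"],s["wrist_force"],s["clock"])
bot.let_go(); bot.hold(.2)
bot.line_to([.4526,-.2592,.13],v=.1); bot.line_to([.4526,-.2592,.22],v=.25); bot.hold(.4)
s=bot.read_state(); print(s["eef_pos"],s["wrist_force"],s["clock"])
c=cam("wrist"); save(c["img"],"w15.png"); P=cloud(c)
for nm,x,y in (("broad",.452,-.259),("slender",.527,-.268)):
    r=np.hypot(P[...,0]-x,P[...,1]-y); q=P[(r<.03)&(P[...,2]>.096)&(P[...,2]<.11)]; print(nm,len(q),(q.min(0)+q.max(0))/2,q[:,2].max())
c=cam("scene"); save(c["img"],"s15.png"); 
E
```

```text
True [ 0.45254826 -0.2592383   0.06450801] [-0.00736408  0.56137943  4.94728382] 31.225
[ 0.45224666 -0.25897656  0.21928069] [ 0.43555358 -0.26412133  0.3787791 ] 33.75
broad 424 [ 0.4520973  -0.25974094  0.0989351 ] 0.1017505969401931
slender 330 [ 0.52791341 -0.26880042  0.09867518] 0.10134812217178682
```

View pics/w15.png

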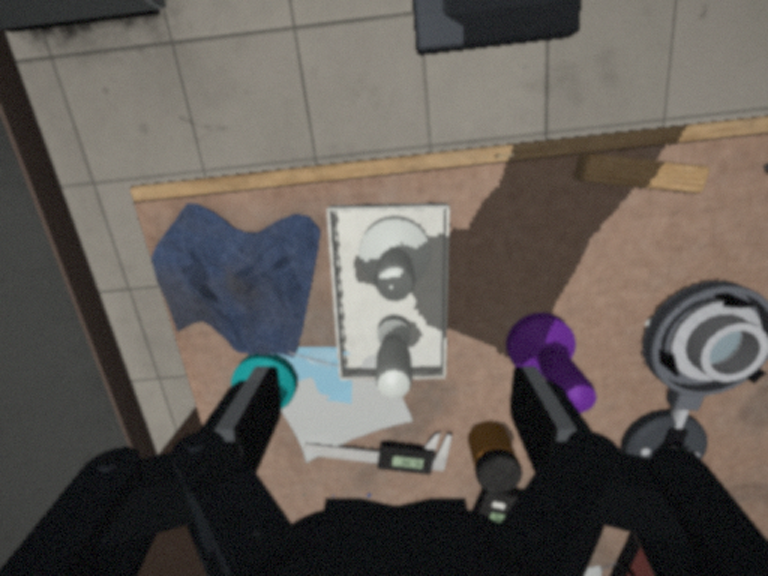

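View pics/s15.png

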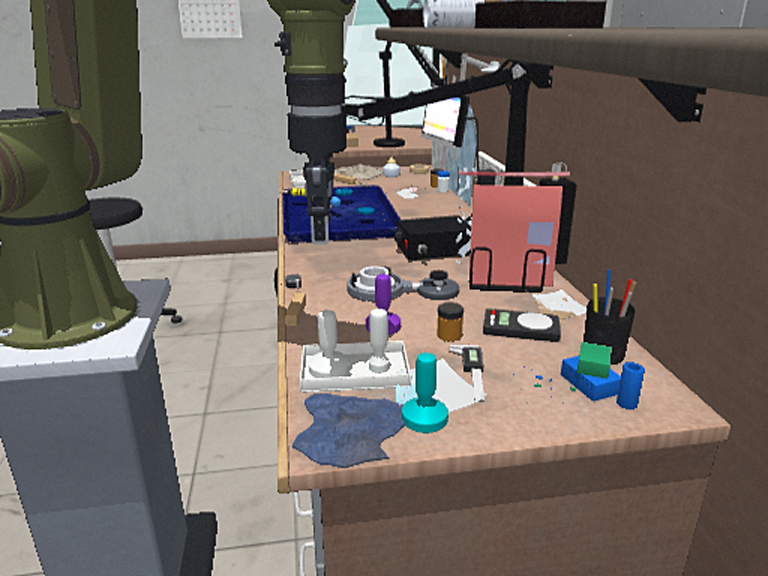

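The scene matches the task: the broad pusher is upright at (395,255) in the wrist view next to the slender one at (395,360). The ring sits in the head, and nothing else has moved. I'm handing it in.

```bash
python3 -c "
from h import *
bot.sign_off(); print(bot.read_state()['clock'])"
```

```text
the job is handed in; nothing more can be done
the job is handed in; nothing more can be done
```

The ring is pressed home in the magnifier head, the broad pusher is back in the tray, and the job was handed in at about 34 s of the 67 s allowed.

- **Ring set down:** I placed the ring collar up on the three hooks and let go of it. It measured level to within 0.2° and within about 0.5 mm of the hooks' centre in the wrist camera.
- **Pressing:** The foot of the white broad pusher looked centred on the collar in both views before the press. The force stayed under about 10 N in the samples while the hooks spread. It rose to 37 N only at the hard stop, 0.6 mm below the expected height.
- **After the press:** The ring was level and had dropped 11 mm, with its flange under all three hooks and the hooks shut.
- **Pusher returned:** It stands upright in its old spot, within 1 mm, and its top reads 0.102 m. The slender pusher has not moved, and in the last pictures nothing else had either.

Two checks disagreed:
- The top and wrist cameras placed the magnifier 2 to 3 mm apart. I relied on the wrist camera, comparing ring and hooks in the same picture.
- The ring dropped 11 mm where 12 mm was expected. Its starting height read about 1 mm low, and the wrist camera's heights near the head read 1 to 2 mm low throughout.

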